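# Stow junction boxes in the van's parts drawer

## Robot

A 6-joint arm with a two-finger parallel gripper is mounted at the origin on the work surface. World frame = base frame: x ahead of the robot, y to its left, z up, the work surface at z = 0. Lengths are in mm, angles in degrees, forces in N, time in s.
With the tool pointing down it reaches from about 325 to 925 mm from the base axis. Payload 3.1 kg.
Tool frame: the origin (TCP) lies at the very end of the fingers, on their centre line; the grasp point (between the pads) lies grasp_offset behind it (grasp_offset is the distance from the TCP to the grasp point, in mm); z points along the fingers, x is the direction in which the jaws open and shut, and the axes are right-handed (so a half turn about z gives the same grasp; the last joint's range is limited). The gripper opens to 85 mm and grips with 20 to 120 N. Pads are 22 mm wide; open, the fingers measure 114 mm over their backs; the gripper's body (76 mm by 85 mm) begins 54 mm behind the grasp point. The pads swing forward as they close: fully open they stand 13 mm farther back than shut.
Start: joints at [-69.912, 12.427, 92.441, -0, 75.132, -6.429], TCP at [279.056, -559.256, 231.3] pointing down, gripper open.
Joint ranges: [-157.48, 157.48], [-44.54, 120.13], [17.64, 146.25], [-64.5, 244.5], [7.68, 150.69], [-147.95, 147.95]. Speed limits (degrees/s): [159.86, 159.86, 180, 180, 180, 180].

## Interface

Orientations are given as [roll, pitch, yaw] about the fixed x, y, z axes, in that order (R = Rz(yaw) Ry(pitch) Rx(roll)).
In Python, from station import * gives the robot as it stands. Calls block until the motion is done:
- goto(position, orientation): joint-space move of the TCP to a pose.
- move_l(position, attitude=None, speed=150): straight line of the TCP; attitude=None keeps the orientation; speed is the mean speed in mm/s.
- move_j(angles): joint-space move.
- grip(opening, squeeze=None): finger opening in mm; squeeze is the grip in N (None keeps the last); returns when the fingers have stopped.
- wait(seconds).
- solve_ik(position, orientation): joint angles nearest the present ones, or None.
- get_obs(): the state.
- get_image(name): name is "scene" or "side" or "wrist"; returns the picture (420x560x3 uint8, red, green, blue); there is no depth.
- get_calibration(name): a dict with "fx", "fy", "cx", "cy" (pixels), "R" (3x3) and "t" (3): a world point X has camera coordinates R X + t; the wrist camera has in their place "mount" (4x4, takes a point from camera to tool coordinates, whose origin is the TCP and whose axes are the tool frame's). Camera axes: x right, y down, z forward; pixel columns grow to the right and rows downward; lengths in mm; the calibration is good to about 2 mm. A picture is of the moment at which its call begins: read the wrist's pose just before it. get_calibration takes no time and is no camera call.
A pose or a line that the arm cannot do raises Unreachable and nothing moves.
- sign_off(): hands the job in, once; it reports no verdict.
Trained networks look in the newest picture that a camera, given by its name, has taken for a name from the list of things; names that differ only in an ending like _2 or _b are one class to them, and where a whole thing is asked for, a point or a joint stands for the part that bears it (a point fixed in the world has none). Each returns a list of dicts, best first, with "score" (0 to 1); they miss things now and then, are a little off and sometimes report something else, mostly with a low value. They report only what shows in the picture. A call takes as long as a camera call. They do not tell look-alikes from the thing itself.
- spot_in(name, camera): "extent" ([centre column, centre row, width, height] in pixels, round what is visible of it).
- regions_of(name, camera): "region" (420x560 bool, what is visible of it) and "extent" ([centre column, centre row, width, height] in pixels, round what is visible of it).
The state is a dict: "t": time; "joint_pos": joint angles; "qvel": joint speeds; "effort": joint torques, N m; "tcp_pos": TCP position; "ee_rot": TCP orientation; "wrist_force": force on the tool from outside, world axes, zero at the start; "moment": the same for the moment, N m; "grip_width": finger opening in mm.
Only numpy, scipy, OpenCV 4.12 (cv2) and the standard library are available. Lean on these libraries where they do the work, as an engineer would, in place of code of your own. Each camera call takes 0.05 s, during which the arm holds its last target. There are 200 camera calls.

## Task

Pull the parts drawer fully out to its stop and load every octagonal junction box from the tray into it, side by side in one row against the drawer's left end wall. Slide the drawer's stop plate up until the boxes form a close row with no gaps, flip its cam lever all the way over to clamp it, then push the drawer fully shut, leaving the couplings, tester pen and split bolts where they are.

Things in the scene. Friction and masses are not known exactly. Their poses are not given: they have to be found in the camera images.
- cabinet: low grey steel drawer unit standing fixed on the bench, 220 deep x 410 wide x 88 mm high, its top a flat 3 mm sheet. Origin: bottom centre of the open front plane, on the bench. +x points into the unit (away from its front), +y to the left as seen when facing the front, z up. Its place and yaw vary.
- drawer (a joint): the one shallow drawer of the unit, in m: 0 = shut, grows as it is pulled out along the unit's -x, 0.18 = fully out at its stop. About 3 N of friction; stays where it is left; starts ajar by 0 to 12 mm. Grey front panel 400 wide, 12 thick, its top edge 79 mm above the bench. Fully out, the whole inside lies clear of the unit, its back wall 11 mm before the unit's front plane.
- drawer_handle (a point): middle of the drawer's bar handle: a level round steel bar 10 mm thick, 120 mm long along the unit's y, 55 mm above the bench, standing 42 mm (bar centre) in front of the panel, open from above so that fingers can reach down behind it (37 mm clear). Moves with the drawer; axes as the unit's.
- drawer_in (a point): centre of the drawer's inner floor, 12 mm above the bench; moves with it; axes as the unit's. Inside: 165 mm in x (+-82.5), 370 mm in y (+-185). Side and back walls 4 mm thick, 45 mm high above the floor; front panel 67 mm above it. A 10 mm rail along the inside of the panel, 26 mm above the floor, takes 13 mm of depth. The row is packed against the left (+y) end wall.
- stop (a joint): sliding stop (steel bookend plate) on the rail inside the drawer, in m: 0 = parked towards the right (-y) end, grows towards the left (+y) end wall, at most 0.235. About 3 N of friction; stays where it is left. Starts at 0 to 0.012. Push it from its right side; it shoves boxes along ahead of it.
- stop_face (a point): foot, on the drawer floor, of the middle of the stop plate's left (+y) face, at y = -0.109 + joint stop from drawer_in; axes as the unit's. Plate 14 mm thick (behind the face, to -y), x -67 to +75 mm, top 45 mm above the floor. At its front end (x -75 to -20) a block reaches 34 mm behind the face, 21 to 45 mm above the floor. Parked, 62 mm are free between plate and right wall.
- cam (a joint): dark cast-iron cam lever lying level on top of the stop's block, on an upright pivot, in rad: 0 = released, pointing right (-y), away from the boxes; 1.57 = clamped, pointing into the drawer (+x) above the stop plate. Anticlockwise from above as it grows; about 0.06 N m of friction; stays where it is left. Starts at 0 to 0.25.
- cam_pivot (a point): pivot of the cam lever, at mid height of the lever, 54 mm above the drawer floor, at x -35, y -17 mm from stop_face. The lever bar is 11 mm wide, 10 mm high (49 to 59 mm above the floor) and its outer end is 58 mm from the pivot.
- cam_tip (a point): on the cam lever's end knob (upright, 16 mm in diameter, up to 64 mm above the drawer floor), 50 mm from the pivot, at mid height of the lever.
- tray: dented aluminium parts tray fixed on the bench, 340 (x) x 250 (y) mm, floor 4 mm thick, walls 22 mm high and 4 mm thick. Origin: underside centre.
- box1_mid (a point): centre of a closed octagonal steel junction box: a regular eight-sided prism 60 mm across the flats (65 across corners), 55 mm tall along its own z, blank flat cover; centre 27.5 mm above its underside; 0.22 kg or so. One pair of opposite flats faces its own +-x, the next +-y, the others at 45 degrees between. Two to four stand in the tray at the start; the others are absent.
- box2_mid (a point): centre of a closed octagonal steel junction box: a regular eight-sided prism 60 mm across the flats (65 across corners), 55 mm tall along its own z, blank flat cover; centre 27.5 mm above its underside; 0.22 kg or so. One pair of opposite flats faces its own +-x, the next +-y, the others at 45 degrees between. Two to four stand in the tray at the start; the others are absent.
- box3_mid (a point): centre of a closed octagonal steel junction box: a regular eight-sided prism 60 mm across the flats (65 across corners), 55 mm tall along its own z, blank flat cover; centre 27.5 mm above its underside; 0.22 kg or so. One pair of opposite flats faces its own +-x, the next +-y, the others at 45 degrees between. Two to four stand in the tray at the start; the others are absent.
- box4_mid (a point): centre of a closed octagonal steel junction box: a regular eight-sided prism 60 mm across the flats (65 across corners), 55 mm tall along its own z, blank flat cover; centre 27.5 mm above its underside; 0.22 kg or so. One pair of opposite flats faces its own +-x, the next +-y, the others at 45 degrees between. Two to four stand in the tray at the start; the others are absent.
- coupling1: grey PVC conduit coupling, a bystander standing upright in the tray among the boxes: 48 mm in diameter (51 at its middle bead), 68 mm tall, origin underside centre. Leave it.
- coupling2: grey PVC conduit coupling, a bystander standing upright in the tray among the boxes: 48 mm in diameter (51 at its middle bead), 68 mm tall, origin underside centre. Leave it.
- pen: red plastic voltage tester pen lying on the bench, a bystander, 130 x 15 x 15 mm along its x. Leave it.
- bolt1: brass split bolt standing on the bench in front of the drawer unit, to its right, a bystander, 26 mm wide, 43 mm tall, origin underside centre. Leave it.
- bolt2: brass split bolt standing on the bench in front of the drawer unit, to its right, a bystander, 26 mm wide, 43 mm tall, origin underside centre. Leave it.
- bolt3: brass split bolt standing on the bench in front of the drawer unit, to its right, a bystander, 26 mm wide, 43 mm tall, origin underside centre. Leave it.
Not all that is in view belongs to the job. What is shaped like the part that bears box3_mid but yellow is not meant. Leave any pink look-alike of the part that bears box2_mid alone.

How it is judged (in metres and radians):
On the way, in this order (a step that is already met when the one before it is completed fails the run):
1. the drawer is pulled out to its stop (at least 174 of 180 mm) (value of joint drawer above 0.174 m), for 0.2 s.
2. every junction box present is in the drawer, between stop plate and left wall (x of box1_mid in the frame of drawer_in between -0.0825 and 0.0825 m and y of box1_mid in the frame of drawer_in between -0.11 and 0.185 m and z of box1_mid in the frame of drawer_in between 0.005 and 0.05 m and x of box2_mid in the frame of drawer_in between -0.0825 and 0.0825 m and y of box2_mid in the frame of drawer_in between -0.11 and 0.185 m and z of box2_mid in the frame of drawer_in between 0.005 and 0.05 m and x of box3_mid in the frame of drawer_in between -0.0825 and 0.0825 m and y of box3_mid in the frame of drawer_in between -0.11 and 0.185 m and z of box3_mid in the frame of drawer_in between 0.005 and 0.05 m and x of box4_mid in the frame of drawer_in between -0.0825 and 0.0825 m and y of box4_mid in the frame of drawer_in between -0.11 and 0.185 m and z of box4_mid in the frame of drawer_in between 0.005 and 0.05 m and y of each of box1_mid, box2_mid, box3_mid, box4_mid in the frame of stop_face above 0.015 m), for 0.2 s.
3. with the lever still released, the stop has been slid up so that the boxes form a close row between it and the left wall (all of step 2 and (distance between box1_mid and box2_mid below 0.074 m or distance between box1_mid and box3_mid below 0.074 m or distance between box1_mid and box4_mid below 0.074 m) and (distance between box2_mid and box1_mid below 0.074 m or distance between box2_mid and box3_mid below 0.074 m or distance between box2_mid and box4_mid below 0.074 m) and (distance between box3_mid and box1_mid below 0.074 m or distance between box3_mid and box2_mid below 0.074 m or distance between box3_mid and box4_mid below 0.074 m) and (distance between box4_mid and box1_mid below 0.074 m or distance between box4_mid and box2_mid below 0.074 m or distance between box4_mid and box3_mid below 0.074 m) and (distance between any of box1_mid, box2_mid and box3_mid below 0.074 m or distance between any of box1_mid, box2_mid and box4_mid below 0.074 m) and (distance between any of box1_mid, box3_mid and box2_mid below 0.074 m or distance between any of box1_mid, box3_mid and box4_mid below 0.074 m) and (distance between any of box1_mid, box4_mid and box2_mid below 0.074 m or distance between any of box1_mid, box4_mid and box3_mid below 0.074 m) and y of any of box1_mid, box2_mid, box3_mid, box4_mid in the frame of drawer_in above 0.145 m and y of any of box1_mid, box2_mid, box3_mid, box4_mid in the frame of stop_face below 0.04 m and value of joint cam below 0.6 rad), for 0.2 s.
4. the cam lever is flipped over to clamp the stop, the row still close (all of step 2 and (distance between box1_mid and box2_mid below 0.074 m or distance between box1_mid and box3_mid below 0.074 m or distance between box1_mid and box4_mid below 0.074 m) and (distance between box2_mid and box1_mid below 0.074 m or distance between box2_mid and box3_mid below 0.074 m or distance between box2_mid and box4_mid below 0.074 m) and (distance between box3_mid and box1_mid below 0.074 m or distance between box3_mid and box2_mid below 0.074 m or distance between box3_mid and box4_mid below 0.074 m) and (distance between box4_mid and box1_mid below 0.074 m or distance between box4_mid and box2_mid below 0.074 m or distance between box4_mid and box3_mid below 0.074 m) and (distance between any of box1_mid, box2_mid and box3_mid below 0.074 m or distance between any of box1_mid, box2_mid and box4_mid below 0.074 m) and (distance between any of box1_mid, box3_mid and box2_mid below 0.074 m or distance between any of box1_mid, box3_mid and box4_mid below 0.074 m) and (distance between any of box1_mid, box4_mid and box2_mid below 0.074 m or distance between any of box1_mid, box4_mid and box3_mid below 0.074 m) and y of any of box1_mid, box2_mid, box3_mid, box4_mid in the frame of drawer_in above 0.145 m and y of any of box1_mid, box2_mid, box3_mid, box4_mid in the frame of stop_face below 0.04 m and value of joint cam above 1.35 rad), for 0.2 s.
At the end, for the whole second after the job is handed in: Drawer shut to within 6 mm; every box present in it, in one close row: neighbours' centres under 74 mm apart (gaps under about 12 mm), the first box's centre within 40 mm of the left wall, the last one's within 40 mm of the stop's face; cam lever at 1.35 rad or more (all of step 4 and value of joint drawer below 0.006 m and velocity of joint drawer below 0.01 m/s); the robot touches nothing.
It fails at once if a coupling, the tester pen or a split bolt is shifted by more than 60 mm (distance of any of coupling1, coupling2, pen, bolt1, bolt2, bolt3 from where it was at the start of the episode above 0.06 m).
Of box1, box2, box3, box4 only 2 to 4 are there at a start; the rules pass over those that are not, and their reading is None.
At some moment in a run one of box1, box2, box3, box4 may be knocked a few centimetres aside while the robot is not near it.
Once in a run the grip may slacken for a moment while it holds something.
It also fails if it takes over 210 s, if anything falls off the work surface, if the arm or the gripper's body presses on something with over 40 N, if the wrist force passes 120 N, or if a joint passes its speed limit or range.

## Working session

There is one attempt and no reset: what is moved stays moved. The work goes in short steps, each a Python script; the robot and the scene stay as the last script left them, time stands still between calls to the robot, and variables do not carry over. Pictures are saved under pics/ and viewed, about 12 in all and at most 16, crops included, and the job is handed in when it is done.

```bash
ls; mkdir -p pics; python3 - <<'E'
from station import *
import cv2,numpy as np
for n in("scene","side"):
    im=get_image(n); cv2.imwrite(f"pics/{n}0.png",im[:,:,::-1])
    c=get_calibration(n); print(n,c)
    for k in("box1_mid","coupling1","drawer_handle","cam","cabinet","tray","pen","bolt1","stop"):
        print(k,[(round(d['score'],2),np.round(d['extent']).astype(int).tolist()) for d in spot_in(k,n)])
print(get_calibration("wrist"),get_obs(),)
try: print(grasp_offset)
except Exception as e: print(e)
E
```

```text
pics
scene {'fx': 451.40640164958495, 'fy': 451.40640164958495, 'cx': 275.28684679606795, 'cy': 206.96039953121675, 'R': array([[ 0.80397531,  0.59455879, -0.01111528],
       [ 0.42537629, -0.58806375, -0.68792153],
       [-0.41554629,  0.54834375, -0.72569995]]), 't': array([-433.54128819, -132.57726472, 1613.50700842])}
box1_mid []
coupling1 [(0.76, [298, 160, 15, 20]), (0.75, [324, 170, 16, 26]), (0.53, [279, 176, 18, 24])]
drawer_handle [(0.66, [269, 283, 114, 89])]
cam []
cabinet [(0.71, [300, 325, 179, 170])]
tray [(0.94, [312, 192, 121, 83]), (0.29, [166, 263, 12, 15])]
pen [(0.47, [242, 217, 28, 20])]
bolt1 [(0.68, [167, 267, 8, 14]), (0.64, [175, 260, 8, 15])]
stop [(0.26, [267, 285, 115, 87])]
side {'fx': 463.2702896616149, 'fy': 463.2702896616149, 'cx': 281.58262888131816, 'cy': 205.30818654616274, 'R': array([[ 0.7333381 , -0.67985254, -0.00396845],
       [-0.46076521, -0.49270564, -0.73819819],
       [ 0.49991064,  0.54317738, -0.67457222]]), 't': array([-334.7417872 ,  288.61423184,  907.42667807])}
box1_mid [(0.54, [401, 237, 124, 102])]
coupling1 [(0.95, [223, 160
[... 809 characters left out ...]
        1.00000000e+00]])} {'t': 1.0, 'joint_pos': array([-6.99131174e+01,  1.24247187e+01,  9.24421321e+01,  1.08308925e-03,
        7.51300919e+01, -6.42935949e+00]), 'qvel': array([0.02760659, 0.04732244, 0.06422529, 0.00765844, 0.07815617,
       0.06554263]), 'effort': array([ 4.63829474e-04, -3.96897590e+01, -3.04264498e+01, -3.73934824e-05,
        6.31579242e-04,  3.49873389e-06]), 'tcp_pos': array([ 279.05469266, -559.26048647,  231.31966889]), 'ee_rot': array([-1.79999302e+02, -3.15530506e-03, -6.34840358e+01]), 'wrist_force': array([ 0.38429533, -0.80616404,  1.28044003]), 'moment': array([ 0.03334173, -0.03251918,  0.04029672]), 'grip_width': 85.20328628304591}
18.700000000000003
```

```bash
python3 - <<'E'
import cv2,numpy as np
a=cv2.imread("pics/scene0.png");b=cv2.imread("pics/side0.png")
a=cv2.resize(a[110:420,130:410],None,fx=1.6,fy=1.9)  
b=cv2.resize(b[110:400,150:490],None,fx=1,fy=1)
cv2.imwrite("pics/a1.png",cv2.resize(cv2.imread("pics/scene0.png")[110:410,130:410],(560*1,600)))
cv2.imwrite("pics/b1.png",cv2.resize(cv2.imread("pics/side0.png")[110:400,150:490],(680,580)))
E
```

```text
(no output)
```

View pics/a1.png

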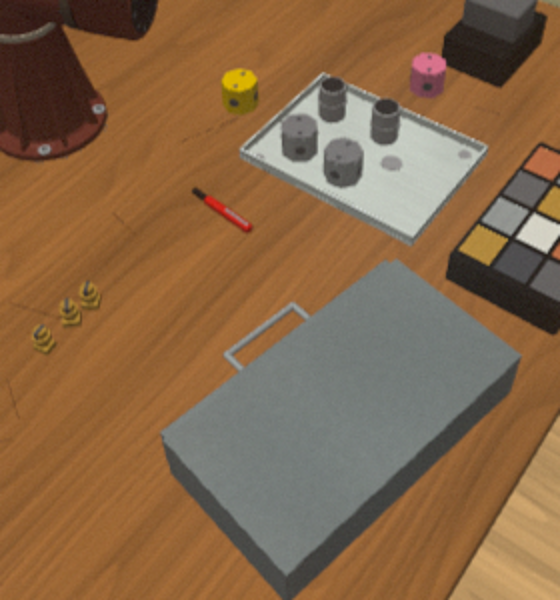

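View pics/b1.png

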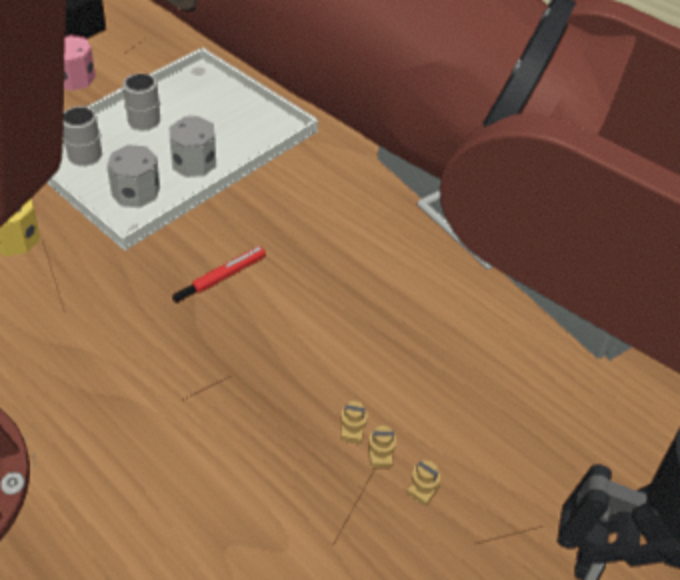

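Scene picture: there are two grey octagonal boxes in the tray, at (279,178) and (302,191). The octagonal ones on the bench at (250,155, yellow) and (344,147, pink) are look-alikes, so I leave them. The couplings are at (296,160) and (322,170). The cabinet's top corners are at (211,328), (326,241), (389,289) and (273,396), with the handle on the front side.

```bash
cat > h.py <<'E'
from station import *
import cv2,numpy as np
from scipy.spatial.transform import Rotation as Ro
def ray(cam,uv):
    """camera centre and world ray direction"""
    c=get_calibration(cam); K=np.array([(uv[0]-c['cx'])/c['fx'],(uv[1]-c['cy'])/c['fy'],1])
    return -c['R'].T@c['t'], c['R'].T@K
def wpose():
    o=get_obs(); M=np.eye(4); M[:3,:3]=Ro.from_euler('xyz',o['ee_rot'],degrees=True).as_matrix(); M[:3,3]=o['tcp_pos']
    return M@get_calibration('wrist')['mount']
def wray(M,uv):
    c=get_calibration('wrist'); return M[:3,3], M[:3,:3]@np.array([(uv[0]-c['cx'])/c['fx'],(uv[1]-c['cy'])/c['fy'],1])
def atz(r,z): return r[0]+r[1]*(z-r[0][2])/r[1][2]
def wproj(M,P):
    c=get_calibration('wrist'); p=(np.asarray(P)-M[:3,3])@M[:3,:3]; return c['fx']*p[0]/p[2]+c['cx'],c['fy']*p[1]/p[2]+c['cy']
def save(name,im,s=1): cv2.imwrite(f"pics/{name}.png",cv2.resize(im[:,:,::-1],None,fx=s,fy=s))
E
python3 - <<'E'
from h import *
for n,uv,z in [("FR",(211.5,328.5),88),("FL",(326.5,241),88),("BL",(389,289),88),("BR",(273,395),88),("hR",(243.5,287),55),("hL",(276,263),55),("boxA",(279,174),59+0),("boxB",(302,186),59),("bolt",(150,284),0),("b2",(164,271),0),("b3",(174,263),0),("pen",(242,217),7),("cpl1",(296,168),4),("cpl2",(322,180),4),("trayN",(251,186),22),("trayW",(292,147),22),("trayE",(373,185),22),("trayS",(335,229),22)]:
    print(n,atz(ray("scene",uv),z).round())
for n,uv in [("boxA",(150+133/2,110+157/2)),("boxB",(150+193/2,110+128/2))]: print("side",n,atz(ray("side",uv),59).round())
E
```

```text
FR [ 625. -373.   88.]
FL [705.  19.  88.]
BL [919. -21.  88.]
BR [ 839. -412.   88.]
hR [ 598. -221.   55.]
hL [ 621. -106.   55.]
boxA [414. 192.  59.]
boxB [508. 189.  59.]
bolt [ 351. -343.    0.]
b2 [ 350. -288.    0.]
b3 [ 353. -250.    0.]
pen [404.   4.   7.]
cpl1 [408. 301.   4.]
cpl2 [517. 302.   4.]
trayN [349. 121.  22.]
trayW [342. 371.  22.]
trayE [678. 365.  22.]
trayS [676. 123.  22.]
side boxA [414. 198.  59.]
side boxB [507. 191.  59.]
```

```bash
python3 - <<'E'
from h import *
goto([590,-165,270],[180,0,-11.2]); wait(.2)
M=wpose(); im=get_image("wrist"); save("w1",im); np.save("M1",M)
print(get_obs()['joint_pos'].round(), [(round(d['score'],2),np.round(d['extent']).tolist()) for d in spot_in("drawer_handle","wrist")])
E
```

```text
[-22.   9.  92.  -0.  79. -11.] [(0.82, [322.0, 174.0, 74.0, 347.0])]
```

View pics/w1.png

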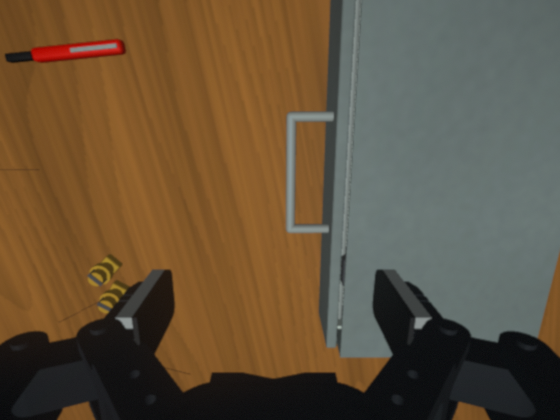

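Wrist picture: the handle bar runs from (291,116) to (291,230), and the cabinet's top front edge runs from about (361,0) to (342,355).

```bash
python3 - <<'E'
from h import *
M=np.load("M1.npy")
a=atz(wray(M,(291.5,114)),55);b=atz(wray(M,(290.5,231)),55)
print(a,b,(a+b)/2,np.linalg.norm(a-b),np.degrees(np.arctan2(*(a-b)[1::-1])) -90)
e=[atz(wray(M,p),88) for p in((361,2),(342,354))];print(e)
d=e[0]-e[1];print(np.degrees(np.arctan2(d[1],d[0]))-90)
im=cv2.imread("pics/w1.png");G=cv2.cvtColor(im,6).astype(float)
for r in(60,140,200,280,320):print(r,G[r,325:375:2].astype(int))
E
```

```text
[ 621.42405716 -102.4970903    55.        ] [ 597.5130106  -225.93683931   55.        ] [ 609.46853388 -164.21696481   55.        ] 125.73428244547989 -10.962778736996825
[array([693.62528934, -24.20803043,  88.        ]), array([ 628.55158778, -371.96198692,   88.        ])]
-10.598936255211441
60 [ 91  85  62  61  61  60  62  81 109 113 112 112 110 106 134 121 106 110
 113 114 113 113 112 112 112]
140 [ 75  64  64  63  65  80 112 120 119 118 117 113 133 118 106 116 115 114
 114 114 112 114 115 116 116]
200 [ 63  64  64  65  91 116 116 115 114 113 136 121 114 116 117 116 117 116
 116 117 116 117 117 117 117]
280 [ 64  65  89 117 118 118 117 103  62  67 104 115 117 116 114 114 112 112
 114 114 115 115 115 114 105]
320 [ 62  86 117 117 118 115  98  83  84 111 115 115 115 116 114 113 113 113
 113 113 114 114 114 113 113]
```

```bash
python3 - <<'E'
from h import *
Y=-11.0; ux=np.array([np.cos(np.radians(Y)),np.sin(np.radians(Y)),0]); uy=np.array([-ux[1],ux[0],0])
h=np.array([609.5,-164.2,36]); grip(38)
goto(h+[0,0,70],[180,0,Y]); move_l(h,speed=100); print(get_obs()['wrist_force'].round(1)); grip(5,60)
print(get_obs()['grip_width'],get_obs()['wrist_force'].round(1))
move_l(h-ux*160,speed=120)
for s in np.arange(163,196,3):
    move_l(h-ux*s,speed=60); wait(.1); o=get_obs(); f=o['wrist_force']@ux; print(s,f.round(1),((o['tcp_pos']-h)@ux).round(1),o['grip_width'].round(1))
    if f>15: break
wait(.3);np.save("hout",get_obs()['tcp_pos'])
print(get_obs()['tcp_pos'],get_obs()['ee_rot'])
E
```

```text
[-0.3 -0.  -0.1]
7.672900270110145 [0.1 0.3 2.2]Traceback (most recent call last):
  File "<stdin>", line 8, in <module>
AttributeError: 'float' object has no attribute 'round'
```

```bash
python3 - <<'E'
from h import *
Y=-11.0; ux=np.array([np.cos(np.radians(Y)),np.sin(np.radians(Y)),0])
h=np.array([609.5,-164.2,36])
for s in np.arange(163,196,3):
    move_l(h-ux*s,speed=60); wait(.1); o=get_obs(); f=o['wrist_force']@ux; print(s,round(f,1),round((o['tcp_pos']-h)@ux,1),round(o['grip_width'],1))
    if f>15: break
wait(.3);o=get_obs();print(o['tcp_pos'],o['t'])
grip(38); move_l(o['tcp_pos']+[0,0,80]); 
goto([470,-150,330],[180,0,Y]); wait(.2);save("s2",get_image("scene"));
M=wpose(); np.save("M2",M); save("w2",get_image("wrist"))
E
```

```text
163 0.9 -162.3 7.8
166 0.6 -165.8 8.0
169 0.9 -169.0 7.5
172 1.2 -172.2 7.7
175 1.1 -175.4 7.7
178 2.3 -178.0 7.7
181 9.6 -177.9 8.1
184 19.4 -177.8 7.7
[ 434.88628228 -130.35229993   36.46292005] 10.5167
```

View pics/w2.png

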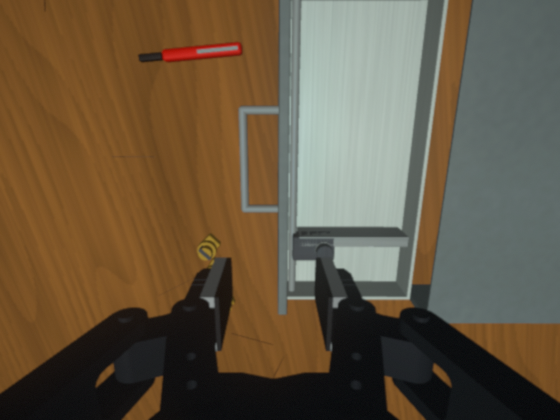

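Drawer out: handle at (245,160) and stop plate at (350,237), with its cam knob near (322,250). The boxes' area is empty. Next I check the drawer frame against the picture, then look at the tray.

```bash
cat >> h.py <<'E'
Y=-11.0; ux=np.array([np.cos(np.radians(Y)),np.sin(np.radians(Y)),0]); uy=np.array([-ux[1],ux[0],0])
DI=np.array([434.9,-130.4,0])+136.5*ux; DI[2]=12
def D(x,y,z): return DI+x*ux+y*uy+[0,0,z]
def inD(P): d=np.asarray(P)-DI; return np.array([d@ux,d@uy,d[2]]).round(1)
E
python3 - <<'E'
from h import *
M=np.load("M2.npy");print(DI)
for n,p,z in[("panel right end top outer front (-94.5,-200)",(280,314),79),("back right corner outer top (86.5,-189)",(410,299),57),("stop face right end top (75,-109+q)",(407,229),57),("stop face back",(407,246),57),("handle L(-136.5,60)",(242,108),55),("handle R(-136.5,-60)",(245,211),55),("panel top outer up",(281,2),79),("panel top in up (-82.5,)",(290,2),79),("backwall inner",(425,2),57)]: print(n,inD(atz(wray(M,p),z)))
goto([460,170,300],[180,0,90]); wait(.2); M=wpose(); np.save("M3",M); save("w3",get_image("wrist"))
print(get_obs()['joint_pos'].round())
for k in("box1_mid","coupling1"):
  for d in regions_of(k,"wrist"):
    x=d['extent']; print(k,round(d['score'],2),np.round(x),inD,atz(wray(M,x[:2]),59).round() if 0 else '')
E
```

```text
[ 568.89211054 -156.44542787   12.        ]
panel right end top outer front (-94.5,-200) [ -91.3 -197.9   67. ]
back right corner outer top (86.5,-189) [  87.6 -188.4   45. ]
stop face right end top (75,-109+q) [ 72.1 -86.5  45. ]
stop face back [  74.7 -110.1   45. ]
handle L(-136.5,60) [-136.7   62.7   43. ]
handle R(-136.5,-60) [-136.3  -63.    43. ]
panel top outer up [-92.1 165.5  67. ]
panel top in up (-82.5,) [-83.  165.5  67. ]
backwall inner [ 62.6 171.2  45. ]
[ 12.  -7. 106.  -0.  82. -78.]
coupling1 0.6 [396. 126.  64.  52.] <function inD at 0x7f5182175bc0> 
coupling1 0.57 [392. 215.  52.  53.] <function inD at 0x7f5182175bc0>
```

View pics/w3.png

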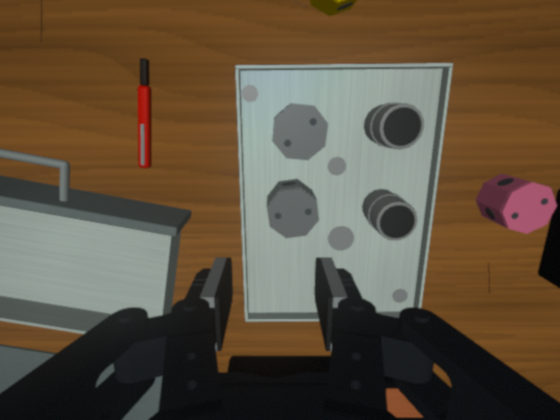

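Wrist picture: the two grey boxes are at (300,131) and (293,208), the couplings at (394,126) and (390,215), and the pink one at (517,203) lies outside the tray. The drawer frame agrees to within about 3 mm.

```bash
cat >> h.py <<'E'
def octa(im,M,seed,z,tol=9):
    """flat top of a box: centre (world), flat angle (deg, mod 45), area equivalents"""
    g=cv2.medianBlur(cv2.cvtColor(im,cv2.COLOR_RGB2GRAY),5); m=np.zeros((g.shape[0]+2,g.shape[1]+2),np.uint8)
    cv2.floodFill(g,m,tuple(int(v) for v in seed),0,tol,tol,(255<<8)|cv2.FLOODFILL_MASK_ONLY|cv2.FLOODFILL_FIXED_RANGE)
    m=cv2.morphologyEx(m[1:-1,1:-1],cv2.MORPH_OPEN,np.ones((5,5),np.uint8))
    c=max(cv2.findContours(m,0,2)[0],key=cv2.contourArea)[:,0]
    P=np.array([atz(wray(M,p),z)[:2] for p in c]); (cx,cy),s,a=cv2.minAreaRect(P.astype(np.float32))
    mo=cv2.moments(cv2.convexHull(P.astype(np.float32)))
    return np.array([mo['m10'],mo['m01']])/mo['m00'],a%45,np.round(s,1),(np.round([cx,cy],1))
E
python3 - <<'E'
from h import *
M=np.load("M3.npy");im=cv2.imread("pics/w3.png")[:,:,::-1]
for s in((300,131),(293,215)):
  for t in (7,11,15): print(octa(im,M,s,59,t))
E
```

```text
(array([410.28971207, 197.13282165]), 40.84210968017578, array([57.1, 56.8]), array([410.7, 197.4]))
(array([410.29280486, 197.27930527]), 44.82536315917969, array([57.3, 57. ]), array([410.5, 197.7]))
(array([410.45585423, 197.17233843]), 39.50653076171875, array([57.9, 57.8]), array([410.7, 197.4]))
(array([503.06123175, 190.63024917]), 7.36491584777832, array([57.6, 56.4]), array([503.4, 190.7]))
(array([502.6749366 , 190.62965829]), 7.976560115814209, array([59.2, 57.1]), array([503. , 190.6]))
(array([502.40203299, 190.51393148]), 7.462002754211426, array([59.8, 57.5]), array([502.8, 190.7]))
```

```bash
cat >> h.py <<'E'
def pick(xy,yaw):
    grip(78); goto([*xy,130],[180,0,yaw]); move_l([*xy,20],speed=120); grip(50,60); wait(.1); print('grip',get_obs()['grip_width'])
    move_l([*xy,150],speed=150); print('lifted',get_obs()['grip_width'],get_obs()['wrist_force'].round(1))
E
python3 - <<'E'
from h import *
pick((410.5,197.3),87)
p=D(6,150,0); goto([p[0],p[1],150],[180,0,Y]); wait(.2); print(get_obs()['grip_width'],get_obs()['wrist_force'].round(1))
M=wpose(); np.save("M4",M); save("w4",get_image("wrist"))
E
```

```text
grip 59.61161696820033
lifted 59.37937918223164 [ 0.  -0.6 -2.3]
59.363137312635715 [-0.7 -1.  -1.8]
```

View pics/w4.png

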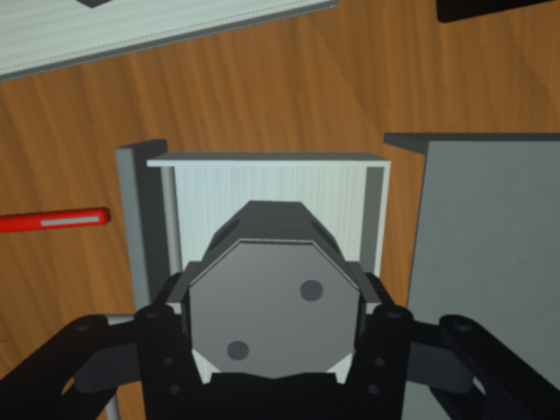

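The box is held square over the drawer. The left wall's inner top edge runs from (175,166) to (383,166).

```bash
python3 - <<'E'
from h import *
M=np.load("M4.npy")
for p in((180,166),(360,166),(388,164)): print(inD(atz(wray(M,p),57)))
p=D(6,151,0); move_l([p[0],p[1],60],speed=120); move_l([p[0],p[1],29],speed=60); print(get_obs()['wrist_force'].round(1),get_obs()['grip_width'])
grip(78); move_l([p[0],p[1],160]);
goto([460,170,300],[180,0,90]); wait(.2); M=wpose(); im=get_image("wrist"); save("w5",im); np.save("M5",M)
for t in(7,11): print(octa(im,M,(293,212),59,t))
print(get_obs()['t'])
E
```

```text
[-59.5 185.9  45. ]
[ 65.7 186.   45. ]
[ 85.1 187.4  45. ]
[-1.8 -0.6  4. ] 59.337116207278676
(array([503.11667934, 190.63419132]), 7.394482612609863, array([57.5, 56.8]), array([503.6, 190.7]))
(array([502.76609163, 190.49593813]), 7.999168395996094, array([59.2, 57.1]), array([503.1, 190.7]))
23.9417
```

```bash
python3 - <<'E'
from h import *
pick((503.3,190.7),97.7)
p=D(6,86,0); goto([p[0],p[1],170],[180,0,Y]); wait(.2); print(get_obs()['grip_width'],get_obs()['wrist_force'].round(1))
move_l([p[0],p[1],29],speed=80); print(get_obs()['wrist_force'].round(1),get_obs()['grip_width'])
grip(78); move_l([p[0],p[1],160])
q=D(0,-20,0); goto([q[0],q[1],330],[180,0,Y]); wait(.2); M=wpose(); im=get_image("wrist"); save("w6",im); np.save("M6",M)
save("s6",get_image("scene")[100:320,200:400],3)
E
```

```text
grip 58.9954537405118
lifted 58.90480621954458 [-0.2  0.3 -3.4]
59.20391612940791 [ 0.3  0.  -3. ]
[ 0.4  0.6 -1.6] 59.22090681736437
```

View pics/w6.png

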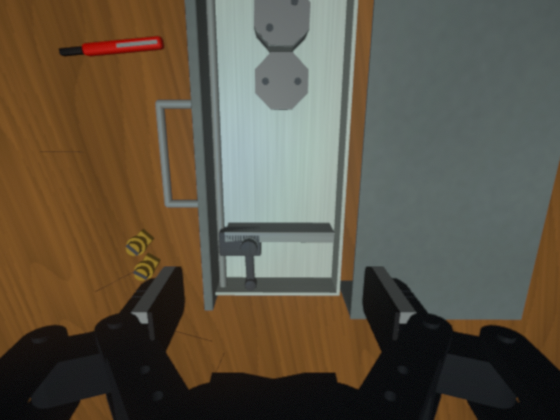

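Both boxes stand in the drawer, at (281,20) and (281,80). The stop plate is at (285,236), with the lever released: pivot (250,246), knob (250,284). Next I push the stop.

```bash
python3 - <<'E'
from h import *
M=np.load("M6.npy")
for n,p,z in(("plate top face/back at right",(334,232),57),("",(334,242),57),("pivot",(250,246),71),("tip",(250,284),76),("boxB",(281,81),67)): print(n,inD(atz(wray(M,p),z)))
grip(0)
a=D(30,-147,28); goto([a[0],a[1],150],[180,0,Y]); move_l(a,speed=100); print(get_obs()['wrist_force'].round(1),get_obs()['grip_width'])
for y in list(range(-140,31,10))+list(range(32,60,2)):
    move_l(D(30,y,28),speed=60); o=get_obs(); f=o['wrist_force']@uy
    if y>20 or y%20==0: print(y,inD(o['tcp_pos'])[1],round(f,1))
    if f<-16 : break
wait(.3); o=get_obs(); print(inD(o['tcp_pos']),o['wrist_force'].round(1),o['t'])
E
```

```text
plate top face/back at right [ 76.4 -96.8  45. ]
 [  77.1 -110.7   45. ]
pivot [ -31.4 -110.8   59. ]
tip [ -32.  -161.6   64. ]
boxB [ 6.5 84.8 55. ]
[ 0.2  0.7 -0. ] -0.16202822905740483
-140 -139.5 -0.7
-120 -119.5 0.1
-100 -99.1 1.0
-80 -79.1 0.4
-60 -59.1 0.8
-40 -39.1 -0.0
-20 -19.1 -0.7
0 0.9 0.4
20 20.9 0.3
30 30.8 -0.3
32 31.9 -2.0
34 33.6 -3.4
36 35.9 -4.1
38 38.0 -4.0
40 40.0 -4.9
42 41.8 -5.8
44 41.9 -9.2
46 41.9 -14.7
48 42.0 -19.8
[30.  42.  28.1] [ -5.7 -18.8  -0.4] 44.3083
```

```bash
python3 - <<'E'
from h import *
move_l(D(30,32,28),speed=60); p=D(30,32,160);move_l(p)
q=D(0,0,0); goto([q[0],q[1],330],[180,0,Y]); wait(.2); M=wpose(); im=get_image("wrist"); save("w7",im); np.save("M7",M)
E
```

```text
(no output)
```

View pics/w7.png

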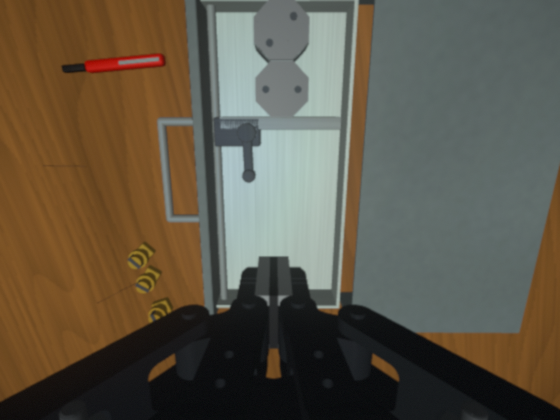

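Wrist picture: the row is close, with boxes at (281,30) and (281,87), the plate at (300,122), the pivot at (247,130) and the knob at (249,175). Next I flip the cam from the knob's panel side.

```bash
python3 - <<'E'
from h import *
M=np.load("M7.npy")
pv=inD(atz(wray(M,(247,130)),71)); tip=inD(atz(wray(M,(249,175)),76)); fb=inD(atz(wray(M,(338,130)),57))
print(pv,tip,fb, [inD(atz(wray(M,p),67)) for p in((281,30),(281,88))])
px,py=-34,(pv[1]+50)/2
th0=np.arctan2(tip[0]-pv[0],-(tip[1]-pv[1])); print('cam',th0,py)
def F(th,m): 
    s=11*np.cos(th)+14.5*np.sin(th)+8+m
    return D(px+50*np.sin(th)-s*np.cos(th), py-50*np.cos(th)-s*np.sin(th),50)
A=[180,0,79]
a=F(0,5); goto([a[0],a[1],160],A); move_l(a,speed=80); print(get_obs()['wrist_force'].round(1))
for th in np.radians(np.arange(0,91,6)):
    move_l(F(th,-1),speed=60); f=get_obs()['wrist_force']; print(round(np.degrees(th)),round(f@ux,1),round(f@uy,1),end='; ')
    if np.hypot(*f[:2])>20: break
else:
  for m in range(-2,-12,-1):
    move_l(F(np.pi/2,m),speed=40); f=get_obs()['wrist_force']@uy; print('m',m,round(f,1),end='; ')
    if f<-8: break
wait(.3); o=get_obs(); print(inD(o['tcp_pos']),o['wrist_force'].round(1),o['t'])
move_l(F(np.pi/2,6),speed=80); p=F(np.pi/2,6); p[2]=170; move_l(p)
q=D(0,0,0); goto([q[0],q[1],330],[180,0,Y]); wait(.2); M=wpose(); save("w8",get_image("wrist")); np.save("M8",M)
E
```

```text
[-32.4  51.5  59. ] [-30.8   0.4  64. ] [73.9 50.7 45. ] [array([  5.8, 155. ,  55. ]), array([ 6.2, 96.8, 55. ])]
cam 0.03130092824935155 50.75
[ 0.5  0.1 -0.3]
0 0.7 -0.6; 6 -0.0 -0.5; 12 0.5 0.1; 18 0.0 -0.3; 24 -0.7 1.0; 30 0.1 -0.0; 36 -0.1 -0.5; 42 0.1 0.3; 48 -0.2 0.7; 54 -0.7 -1.2; 60 -0.6 -0.8; 66 0.0 0.5; 72 0.9 0.2; 78 0.0 -0.4; 84 0.1 0.4; 90 -0.3 -4.8; m -2 -7.0; m -3 -7.8; m -4 -9.9; [15.9 29.2 50. ] [-3.8 -9.2 -0.2] 54.5833
```

View pics/w8.png

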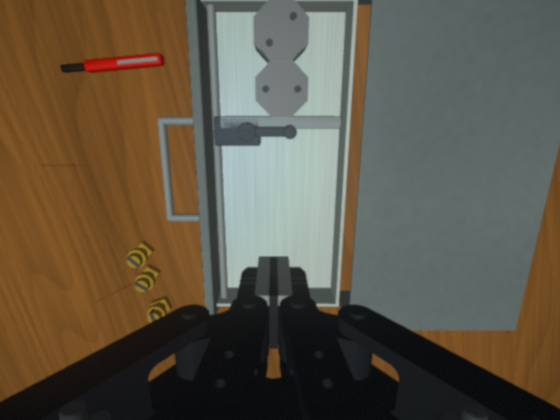

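The lever now points along +x, with the knob at (290,132), and the row is still close. I shut the drawer by its handle.

```bash
python3 - <<'E'
from h import *
h=D(-136.5,0,24); goto([h[0],h[1],140],[180,0,Y]); grip(38); move_l(h,speed=100); grip(5,60); print(get_obs()['grip_width'])
move_l(h+ux*165,speed=80)
for s in range(168,196,3):
    move_l(h+ux*s,speed=50); wait(.1); o=get_obs(); f=float(o['wrist_force']@ux); print(s,round(f,1),inD(o['tcp_pos'])[0]+136.5)
    if f<-20: break
wait(.3); grip(38); wait(.2); p=get_obs()['tcp_pos']; print(inD(p)[0]+136.5); move_l([p[0],p[1],150],speed=100)
q=h+ux*150; goto([q[0],q[1],280],[180,0,Y]); wait(.2); M=wpose(); save("w9",get_image("wrist")); np.save("M9",M); print(get_obs()['t'])
save("s9",get_image("scene")[100:400,120:420],2)
E
```

```text
8.152650599142264
168 -0.6 168.3
171 -0.3 171.3
174 -0.3 174.3
177 -0.1 177.3
180 -1.9 179.9
183 -8.2 179.8
186 -16.5 179.8
189 -22.9 179.7
178.2
68.35
```

View pics/w9.png

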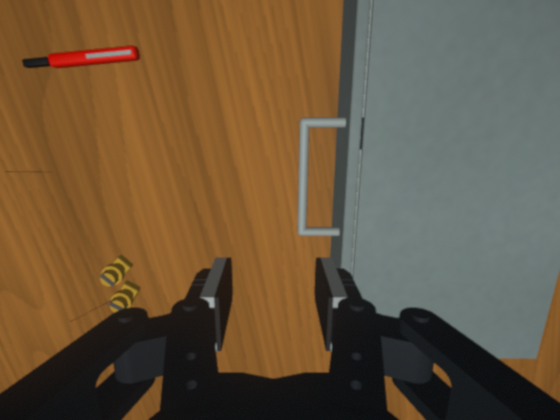

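View pics/s9.png

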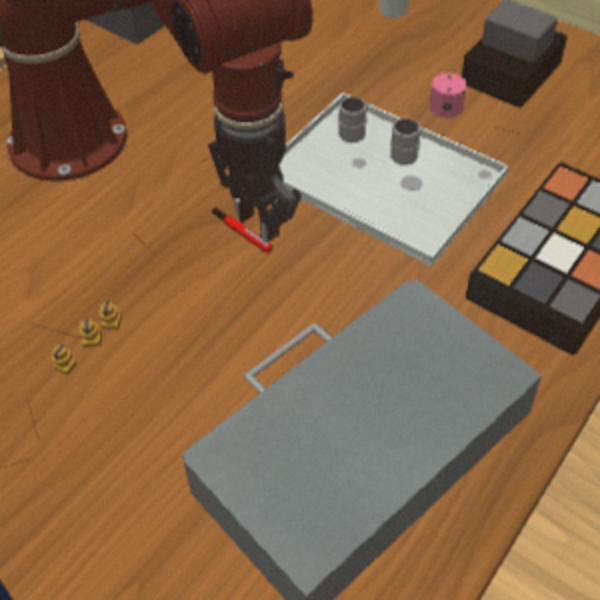

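```bash
python3 - <<'E'
from h import *
M=np.load("M9.npy")
m=(atz(wray(M,(303.5,121)),55)+atz(wray(M,(301.5,231)),55))/2; print(m, inD(m)[0]+136.5)
M1=np.load("M1.npy");m1=(atz(wray(M1,(291.5,117)),55)+atz(wray(M1,(290.5,230)),55))/2; print(inD(m1)[0]+136.5)
g=cv2.cvtColor(cv2.imread("pics/w9.png"),6)
for r in(60,100,200,250): print(r,g[r,330:380:2])
E
```

```text
[ 611.57249142 -163.50813118   55.        ] 179.7
177.8
60 [ 95  96  99 102 101  82  65  65  65  64  65  69 103 119 118 117 117 111
 117 110 118 121 121 122 121]
100 [ 93  91  93  95  79  67  67  67  68  67  75 113 121 120 119 118 113 125
 109 123 121 120 121 121 122]
200 [ 97  90  70  68  69  69  69  82 116 123 122 122 116 121 112 122 124 124
 124 124 124 125 125 125 125]
250 [ 85  68  68  68  68  72 106 124 123 123 121 125 116 121 123 123 122 123
 123 124 123 123 124 125 124]
```

```bash
python3 -c "
from h import *
print(sign_off(), get_obs()['wrist_force'].round(1))"
```

```text
the job is handed in; nothing more can be done
the job is handed in; nothing more can be done
```

The job is handed in: both grey octagonal boxes are in the drawer against its left end wall, clamped by the stop, and the drawer is shut. Only two boxes were in the tray. I left the yellow and pink look-alikes alone, and the run took about 68 s of robot time.

- **Row:** after the stop was slid up, the box centres measured about 58 mm apart. The first was about 30 mm from the left wall and the last about 30 mm from the stop's face.
- **Cam lever:** in the last picture with the drawer open, it pointed fully across into the drawer (about 1.55 rad by eye).
- **Drawer:** it closed hard against its end. The handle had travelled 179.7 of 180 mm from the pulled-out stop, so it is shut to within about 1 mm.
- **Other items:** the couplings, pen and split bolts looked unmoved in the last picture. The gripper was open and well clear of everything.

While I slid the stop and flipped the lever, the wrist force mostly read near zero, less than the friction given. The pictures showed that both had moved as intended. I could not look inside the drawer again once it was shut.

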